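Sort a mirrored bracket pair into a locking bench fixture

TASK

Sort the mirror-image camera brackets: slide the left-hand one into the bay with the blue badge and the right-hand one into the bay with the orange badge, keeping them flat on the bench, never lifted, and press each home gently but firmly (about 10 N, no ramming), so that you feel the sprung buffer hidden under the hood give; either may go first. Then slide the red lock knob fully to its end stop so its teeth close behind both brackets. Leave everything else on the bench where it is.

Things in the scene. Friction and masses are not known exactly. Their poses are not given: they have to be found in the camera images.
- bracket_left: Loose aluminium left-hand bracket: foot 40 (x) x 60 (y) x 16 mm high, straight 60 mm rear edge to the robot (-x). Seen from the robot, the foot's front right corner is cut away (10 x 18 mm) and its front left corner has a yellow block with a dark spot, top 32 mm high. Origin: middle of 40 x 60, underside; x forward, y left. Yaw starts within 0.25. 0.11-0.21 kg, slides at 1-2.5 N. Mass centre 3 mm behind the origin. Either may be nearer.
- bracket_right: Loose aluminium right-hand bracket: foot 40 (x) x 60 (y) x 16 mm high, straight 60 mm rear edge to the robot (-x). Seen from the robot, the foot's front left corner is cut away (10 x 18 mm) and its front right corner has a yellow block with a dark spot, top 32 mm high. Origin: middle of 40 x 60, underside; x forward, y left. Yaw starts within 0.25. 0.11-0.21 kg, slides at 1-2.5 N. Mass centre 3 mm behind the origin. Either may be nearer.
- badge_left: blue badge on the hood above its bay with a white and yellow picture of the left-hand bracket (cut corner and block as seen from above), and blue liner on that bay's floor. Fixed. It shows which bay takes the left-hand bracket; the two badges may change places. Origin: middle of that bay's mouth, on the bench; x points into the bay, y along the fixture as in fixture.
- badge_right: orange badge on the hood above its bay with a white and yellow picture of the right-hand bracket (cut corner and block as seen from above), and orange liner on that bay's floor. Fixed. It shows which bay takes the right-hand bracket; the two badges may change places. Origin: middle of that bay's mouth, on the bench; x points into the bay, y along the fixture as in fixture.
- fixture: Fixed fixture with two bays side by side, 242 mm long (y). Origin: on the bench half-way between the bays in the plane of their mouths; x points into the bays; yaw within 0.1. Bays centred at y = -60 and 60 mm, 74 mm wide, floor = bench, walls 36 mm high; in front of each mouth an 8 mm deep flare (x -8 to 0) widens it by 6 mm a side. Which bay is whose: see the badges.
- hood (a point): Middle of the top of the fixture's opaque grey hood, 41 mm above the bench; it covers x = 8 to 84 mm. Under it each bay has a rubber buffer, 22 mm wide, centred, set to an unseen depth that differs every time: a bracket meets it with its origin 12 to 24 mm past the mouth plane (rear edge 8 mm before to 4 mm inside the mouth). It yields 2 N per mm for 8 mm, then is solid.
- lock (a joint): Travel of the lock along the fixture's +y, m: 0 open, 0.040 at the end stop; starts at 0 to 0.008; about 2 N friction, stays where it is left. A steel strip on the hood (top 46.5 mm above the bench) carries the red knob and two arms with red teeth that hang before the mouths. A bracket that stands out more than 14 mm before the mouth plane blocks a tooth.
- tooth (a point): Middle of the lock's second red tooth (the one between the bays when open), 12 mm above the bench. Teeth are 8 (x) x 30 (y) x 16 mm, at fixture x = -22 to -14 mm. With the lock at 0 they are centred at fixture y = -120 and 0 mm, beside the mouths; at 0.040 they are at y = -80 and 40 mm, across them. Their arms rise to 46 mm.
- knob (a point): Middle of the red lock knob, an upright cylinder of 18 mm diameter, from 46.5 to 70.5 mm above the bench, 58 mm behind the mouth plane, at fixture y = -20 mm plus the lock's value. It can be pushed sideways or pinched.
- lens: Bystander: black lens standing upright, 82 mm diameter, 78 mm high; origin under its centre.
- camera_body: Bystander: black camera body, 60 x 130 mm, 106 mm high, lens mount to -x; origin under its centre.
- screw_dish: Bystander: steel dish, 70 mm diameter, 22 mm high; origin under its centre.
- lens_cap: Bystander: grey lens cap, 62 mm diameter, 9 mm high; origin under its centre.
- cleaner_jar: Bystander: glass jar with metal cap, 64 mm diameter, 85 mm high; origin under its centre.
- driver: Bystander: yellow screwdriver lying down, 160 mm long.
- filter_ring: Bystander: dark filter ring lying flat, 72 mm diameter, 8 mm high; origin under its centre.
Things that resemble listed ones, but are neither listed nor needed, are in the scene too. What is shaped like the bracket_right but brown is not meant. Leave any green look-alike of the bracket_left alone.

How it is judged:
By the outcome, as a careful person would: the job done as asked, in the order asked, and still so for the second after the job is handed in, with the robot touching nothing.
It also fails if it takes over 72 s, if anything falls off the work surface, if the arm or the gripper's body presses on something with over 40 N, if the wrist force passes 120 N, or if a joint passes its speed limit or range.

ROBOT

A 7-joint arm with a two-finger parallel gripper is mounted at the origin on the work surface. World frame = base frame: x ahead of the robot, y to its left, z up, the work surface at z = 0. Lengths are in m, angles in rad, forces in N, time in s.
With the tool pointing down it reaches from about 0.425 to 0.8 m from the base axis. Payload 8.3 kg.
Tool frame: the origin (TCP) lies between the finger pads; the fingertips stand 14 mm ahead of it and the grasp point (between the pads) lies 5 mm behind it; x points along the fingers, y is the direction in which the jaws open and shut, and the axes are right-handed (so a half turn about x gives the same grasp; the last joint's range is limited). The gripper opens to 85 mm and grips with 20 to 120 N. Pads are 22 mm wide; open, the fingers measure 114 mm over their backs; the gripper's body (76 mm by 85 mm) begins 54 mm behind the grasp point. The pads swing forward as they close: fully open they stand 13 mm farther back than shut.
Start: joints at [-0.063, 0.383, 0.016, 1.37, -0.006, 1.388, -0.046], TCP at [0.625, 0, 0.245] pointing down, gripper open.
Joint ranges: [-2.95, 2.95], [-0.25, 2.06], [-1.52, 1.56], [0.18, 2.33], [-1.44, 4.58], [0.02, 2.06], [-3.01, 3.01]. Speed limits (rad/s): [2.39, 2.39, 3.01, 3.01, 3.14, 3.14, 3.14].

INTERFACE

Orientations are given as a rotation vector (axis times angle).
In Python, from station import get_obs, eyes, arm gives the robot as it stands.
- The arm moves only by the tool drive_tool, never from a script. Its argument "rows" is a list of rows, each an object with "jaw": the finger opening in cm, from 0 to 8.54; "delta_pos": the shift along the tool's x, y, z in cm, a list of three; "yaw": the turn about the tool's x in degrees. A call has 1 to 5 rows; each row shifts and turns the pose as measured when the row begins, along the tool's axes as they then stand; what a row does not reach is not made up. A row lasts 1/8 s, in which the tool goes at most 62.5 mm and 10.7 degrees, less where a joint would pass 70% of its speed; a pose out of reach is approached as far as the arm can. A call with a gripper value outside its range is refused whole. The fingers move at their own pace and stop on an object; "grip_force" is the grip in N (left out, the last holds). Time passes only in rows, so rows that do not move let the fingers close. It gives the time, the measured TCP pose, the force and the opening at its end, in the units of the state.
- get_obs(): the state, without advancing time (a new reading comes with each control period).
- eyes.snapshot(name): name is "scene" or "side" or "wrist"; returns (picture, depth): 400x640x3 uint8, red, green, blue; 400x640 float32, m along the optical axis (not along the pixel's ray), 0 where there is no reading.
- eyes.get_calibration(name): a dict with "fx", "fy", "cx", "cy" (pixels), "cam_to_world" (4x4, takes a point from camera to world coordinates). Camera axes: x right, y down, z forward; pixel columns grow to the right and rows downward; lengths in m; the calibration is good to about 2 mm. A picture is of the moment at which its call begins: read the wrist's pose just before it. get_calibration takes no time and is no camera call; for the wrist camera it gives the pose at the moment of the call.
- arm.finish_job(): hands the job in, once; it reports no verdict.
The state is a dict: "time_s": time; "qpos": joint angles; "joint_vel": joint speeds; "joint_efforts": joint torques, N m; "eef_pos": TCP position; "tcp_rot": TCP orientation; "force": force on the tool from outside, world axes, zero at the start; "ft_torque": the same for the moment, N m; "opening": finger opening in m.
Only numpy, scipy, OpenCV 4.12 (cv2) and the standard library are available. Lean on these libraries where they do the work, as an engineer would, in place of code of your own. Each camera call takes 0.05 s, during which the arm holds its last target. There are 200 camera calls.

## Working session

There is one attempt and no reset: what is moved stays moved. The work goes in short steps, Python scripts to look and compute and a tool call to move; the robot and the scene stay as the last step left them, time stands still between calls to the robot, and variables do not carry over. Pictures are saved under pics/ and viewed, about 8 in all and at most 12, crops included, and the job is handed in when it is done.

Besides the shell and the picture viewer there is one more tool, called after "Emit:" as a command line: name --argument value ..., lists and objects as JSON in quotes. drive_tool: Moves the arm, as the interface text tells. Its arguments: {"type":"object","properties":{"rows":{"type":"array"},"grip_force":{"type":"number"}},"required":["rows"]}

```bash
mkdir -p pics; ls; cat > h.py <<'E'
import numpy as np, cv2
from station import get_obs, eyes, arm
def snap(n):
    c=eyes.get_calibration(n); im,d=eyes.snapshot(n); np.savez(f'{n}.npz',im=im,d=d,**{k:np.array(v) for k,v in c.items()}); return im,d,c
def world(n):
    z=np.load(f'{n}.npz'); d=z['d']; v,u=np.mgrid[:d.shape[0],:d.shape[1]]
    P=np.stack([(u-z['cx'])/z['fx']*d,(v-z['cy'])/z['fy']*d,d],-1); T=z['cam_to_world']
    W=P@T[:3,:3].T+T[:3,3]; W[d==0]=np.nan; return z['im'],W
E
python3 - <<'E'
from h import *
o=get_obs(); print({k:np.round(v,3).tolist() for k,v in o.items()})
for n in("scene","side","wrist"):
    im,d,c=snap(n); cv2.imwrite(f'pics/{n}0.png',im[:,:,::-1]); print(n,np.round(c['cam_to_world'],3).tolist(),c['fx'])
E
```

```text
pics
{'time_s': 0.0, 'qpos': [-0.063, 0.384, 0.016, 1.371, -0.006, 1.388, -0.047], 'joint_vel': [-0.0, -0.001, 0.0, 0.001, 0.0, -0.002, -0.001], 'joint_efforts': [-0.0, -62.759, 0.844, -37.183, 0.017, 0.014, -0.0], 'eef_pos': [0.625, 0.0, 0.244], 'tcp_rot': [1.208, 1.211, -1.211], 'force': [0.043, 0.263, 0.751], 'ft_torque': [0.05, 0.036, -0.002], 'opening': 0.085}
scene [[0.373, 0.585, -0.721, 1.377], [0.928, -0.228, 0.295, -0.313], [0.008, -0.779, -0.627, 0.792], [0.0, 0.0, 0.0, 1.0]] 455.9447538033814
side [[-0.973, -0.092, 0.211, 0.325], [-0.228, 0.486, -0.844, 0.824], [-0.025, -0.869, -0.494, 0.545], [0.0, 0.0, 0.0, 1.0]] 389.27936018046273
wrist [[1.0, 0.0, -0.003, 0.625], [-0.001, -0.966, -0.26, 0.066], [-0.003, 0.26, -0.966, 0.372], [0.0, 0.0, 0.0, 1.0]] 295.25136195705244
```

View pics/scene0.png

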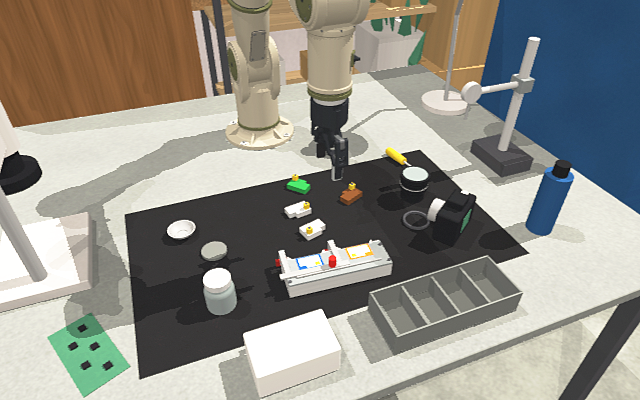

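View pics/wrist0.png

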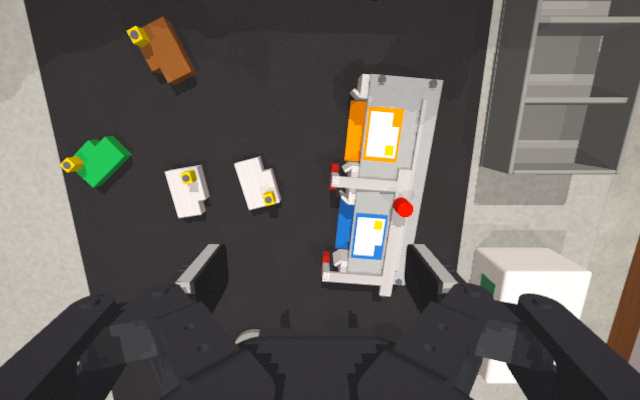

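Wrist view (right = +x, up = +y): white bracket at (187,190) has its block at the upper-front and its lower-front corner cut, so it is left-hand. The one at (257,183) has its block at the lower-front and its upper-front corner cut, so it is right-hand. Look-alikes are the green one at (97,160) and the brown one at (165,50), which I won't touch. The orange bay is the upper one (+y) and the blue bay the lower one (-y). The red knob is at (404,208).

```bash
cat > m.py <<'E'
from h import *
from scipy.spatial.transform import Rotation as R
def white(im): 
    i=im.astype(int); return (i.min(-1)>110)&(i.max(-1)-i.min(-1)<40)
def hsv(im): return cv2.cvtColor(im,cv2.COLOR_RGB2HSV)
if __name__=="__main__":
    print(np.round(R.from_rotvec(get_obs()['tcp_rot']).as_matrix(),3).tolist())
    im,W=world('wrist'); H=hsv(im); z=W[...,2]
    m=(white(im)&(z>.010)&(z<.022)); m[:,:140]=0; m[:,300:]=0; m[250:]=0
    n,l,s,c=cv2.connectedComponentsWithStats(m.astype(np.uint8))
    for k in range(1,n):
        if s[k,4]<150: continue
        P=W[l==k]; r=cv2.minAreaRect((P[:,:2]*1000).astype(np.float32)); print('white',np.round(c[k]),s[k,4],np.round(r[0],1),np.round(r[1],1),round(r[2],1),'z',np.round(np.median(P[:,2]),4)); print(np.round(cv2.boxPoints(r),1).tolist())
    red=((H[...,0]<6)|(H[...,0]>174))&(H[...,1]>180)&(H[...,2]>90)
    yel=(abs(H[...,0]-26)<5)&(H[...,1]>150); org=(abs(H[...,0]-17)<5)&(H[...,1]>200);blu=(abs(H[...,0]-108)<8)&(H[...,1]>180)
    for nm,q in(('red',red),('yel',yel),('org',org),('blu',blu)):
        n,l,s,c=cv2.connectedComponentsWithStats(q.astype(np.uint8))
        for k in range(1,n):
            if s[k,4]<40: continue
            P=W[l==k]; P=P[~np.isnan(P[:,0])]; print(nm,np.round(c[k]),s[k,4],'mean',np.round(P.mean(0),4),'min',np.round(P.min(0),3),'max',np.round(P.max(0),3))
    m=(z>.036)&(z<.0445)&(W[...,0]>.66)&(W[...,0]<.85)
    P=W[m]; r=cv2.minAreaRect((P[:,:2]*1000).astype(np.float32)); print('hood',m.sum(),np.round(r,1) if 0 else r,np.round(cv2.boxPoints(r),1).tolist())
E
python3 m.py
python3 - <<'E'
from h import *
im,_=world('wrist'); s,_=world('side')
a=cv2.resize(im[120:300,140:450],None,fx=2.5,fy=2.5)[:, :, ::-1]
cv2.imwrite('pics/crop1.png',a[:, :775])
E
```

```text
[[-0.002, 1.0, 0.0], [0.0, 0.0, -1.0], [-1.0, -0.002, -0.0]]
white [255. 182.] 1308 [550.   -8.3] [40.7 59.8] 14.3 z 0.0155
[[523.0, 15.699999809265137], [537.7000122070312, -42.20000076293945], [577.0999755859375, -32.20000076293945], [562.4000244140625, 25.700000762939453]]
white [186. 192.] 1294 [462.5 -20.2] [41.2 60.2] 9.1 z 0.0156
[[437.3999938964844, 6.199999809265137], [446.8999938964844, -53.20000076293945], [487.6000061035156, -46.70000076293945], [478.1000061035156, 12.699999809265137]]
red [334. 167.] 66 mean [0.646  0.0109 0.0163] min [ 0.642  0.005 -0.001] max [0.652 0.015 0.021]
red [403. 207.] 271 mean [ 0.7172 -0.0243  0.067 ] min [ 0.71  -0.034  0.05 ] max [ 0.727 -0.018  0.072]
red [326. 256.] 69 mean [ 0.6362 -0.1075  0.0151] min [ 0.632 -0.117 -0.   ] max [ 0.641 -0.104  0.021]
yel [135.  34.] 67 mean [0.4354 0.153  0.0316] min [0.427 0.145 0.03 ] max [0.442 0.161 0.033]
yel [389. 150.] 69 mean [0.7042 0.0339 0.042 ] min [0.7   0.028 0.04 ] max [0.708 0.039 0.044]
yel [ 67. 165.] 66 mean [0.3351 0.0163 0.0318] min [0.326 0.009 0.03 ] max [0.342 0.024 0.034]
yel [
[... 153 characters left out ...]
9 -0.042 -0.002] max [ 0.573 -0.018  0.033]
yel [378. 225.] 56 mean [ 0.6969 -0.054   0.0419] min [ 0.693 -0.059  0.04 ] max [ 0.701 -0.049  0.043]
org [360. 109.] 86 mean [6.763e-01 7.940e-02 5.000e-04] min [ 0.666  0.069 -0.001] max [0.683 0.087 0.003]
org [386. 130.] 460 mean [0.6997 0.0556 0.0412] min [0.676 0.021 0.039] max [0.717 0.08  0.043]
org [353. 140.] 571 mean [6.693e-01 4.270e-02 5.000e-04] min [ 0.66   0.017 -0.002] max [0.681 0.073 0.004]
hood 12401 ((754.3897705078125, 17.918807983398438), (189.66941833496094, 325.605712890625), 0.25921308994293213) [[658.7999877929688, 180.3000030517578], [660.2999877929688, -145.3000030517578], [850.0, -144.5], [848.5, 181.10000610351562]]
```

View pics/crop1.png

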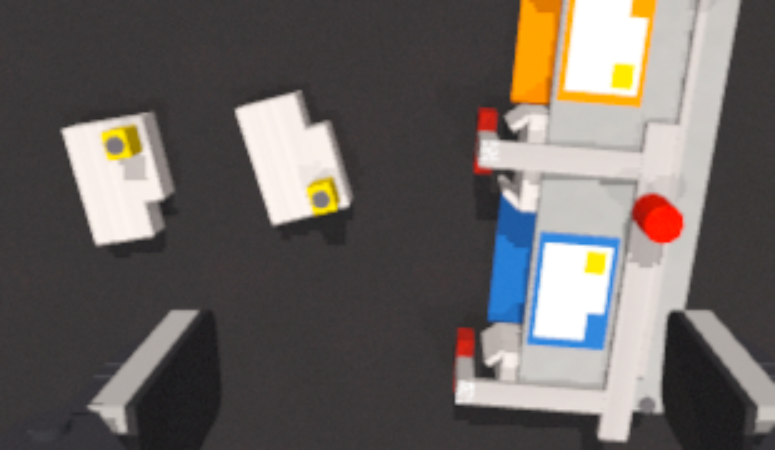

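Crop: the right-hand bracket (block front-right) is nearer the fixture, and the left-hand one is behind it. Each matches its badge: orange upper, blue lower. Next I fit the fixture from two views.

```bash
python3 - <<'E'
from h import *; from m import hsv,white
for n in('wrist','scene','side'):
    im,W=world(n); H=hsv(im); z=W[...,2]; x=W[...,0]; y=W[...,1]
    box=(x>.62)&(x<.79)&(y>-.17)&(y<.17)
    m=(box&(z>.037)&(z<.0445)).astype(np.uint8)
    k,l,s,c=cv2.connectedComponentsWithStats(m); i=1+np.argmax(s[1:,4]); P=W[l==i]
    r=cv2.minAreaRect((P[:,:2]*1000).astype(np.float32)); print(n,'hood',s[i,4],np.round(cv2.boxPoints(r),1).tolist(),round(r[2],2),np.round(r[1],1),np.round(np.median(P[:,2]),4))
    red=((H[...,0]<6)|(H[...,0]>174))&(H[...,1]>150)&(H[...,2]>70)&box
    for nm,a,b in(('knobtop',.067,.075),('toothtop',.0175,.024)):
        mm=(red&(z>a)&(z<b)).astype(np.uint8); k,l,s,c=cv2.connectedComponentsWithStats(mm)
        for i in range(1,k):
            if s[i,4]>12:
                P=W[l==i]; print(nm,s[i,4],np.round(P.mean(0),4),np.round(P.min(0),4),np.round(P.max(0),4))
    for nm,h,X0 in(('B',.0155,(550,-8)),('A',.0155,(462,-20))):
        m=(white(im)&(z>.012)&(z<.019)&(np.hypot(x-X0[0]/1e3,y-X0[1]/1e3)<.045)); P=W[m]
        if len(P)>100: r=cv2.minAreaRect((P[:,:2]*1000).astype(np.float32)); print(nm,np.round(r[0],1),np.round(r[1],1),round(r[2],1))
E
```

```text
wrist hood 8033 [[655.0, -126.69999694824219], [735.7000122070312, -134.0], [757.7000122070312, 107.0], [677.0, 114.4000015258789]] 84.77 [242.1  81. ] 0.0407
knobtop 202 [ 0.7184 -0.0256  0.0697] [ 0.71   -0.0341  0.0671] [ 0.7269 -0.0177  0.0717]
toothtop 47 [0.6455 0.0103 0.0194] [0.6417 0.0066 0.0181] [0.649  0.0142 0.0209]
toothtop 14 [ 0.6422 -0.0127  0.0195] [ 0.6396 -0.0144  0.0185] [ 0.647  -0.0081  0.0212]
toothtop 41 [ 0.6357 -0.1088  0.0194] [ 0.6314 -0.114   0.0177] [ 0.6394 -0.1045  0.0211]
B [550.   -8.3] [40.7 59.8] 14.3
A [462.5 -20.2] [41.2 60.2] 9.1
scene hood 2227 [[629.5999755859375, -139.39999389648438], [739.0, -148.5], [760.2000122070312, 107.30000305175781], [650.7999877929688, 116.4000015258789]] 85.26 [256.7 109.8] 0.0404
knobtop 31 [ 0.7213 -0.0267  0.0691] [ 0.714  -0.0349  0.0672] [ 0.7276 -0.0188  0.072 ]
B [551.4  -9.2] [43.7 62.3] 15.2
A [463.1 -21.5] [45.4 62. ] 8.4
side hood 766 [[658.9000244140625, -44.099998474121094], [743.9000244140625, -51.20000076293945], [757.5, 110.30000305175781], [672.5, 117.4000015258789]] 85.2 [162.1  85.4] 0.0423
knobtop 18 [ 0.7189 -0.0234  0.0711] [ 0.712  -0.034   0.0683] [ 0.728  -0.0154  0.0737]
B [550.8  -8.3] [36.8 63.3] 13.2
A [461.6 -20.2] [37.5 66.5] 8.5
```

Emit:
drive_tool --rows '[{"jaw": 8.5, "delta_pos": [0, 0, 0], "yaw": 10}]' --grip_force 20

```text
time_s: 0.28
eef_pos: [0.6244, -0.0, 0.244]
tcp_rot: [1.338, 1.122, -1.341]
force: [-0.2, -0.4, -0.5]
opening: 0.0853
```

```bash
cat > p.py <<'E'
from h import *; from scipy.spatial.transform import Rotation as R
import sys
def pose():
    o=get_obs(); M=R.from_rotvec(o['tcp_rot']).as_matrix(); return np.array(o['eef_pos']),M,np.degrees(np.arctan2(M[1,1],M[0,1])),o
def plan(x,y,z,head,n,maxyaw=10):
    p,M,h,o=pose(); print('now',np.round(p*1000,1),'head',round(h,2),'F',np.round(o['force'],1),'tiltx',np.round(M[:2,0],3),'op',round(o['opening']*1000,1),'t',round(o['time_s'],2))
    dy=-(head-h); D=np.array([x,y,z])/1000-p
    for i in range(n):
        d=(M.T@(D/n))*100; print(np.round(d,2).tolist(),round(dy/n,1)); M=M@R.from_rotvec([np.radians(dy/n),0,0]).as_matrix()
EX=np.array([.9959,-.0906]);EY=np.array([.0906,.9959]);O=np.array([661.5,-6.2])
def fx(a,b): return O+a*EX+b*EY
def inf(q): q=np.array(q)-O; return q@EX,q@EY
if __name__=="__main__": a=list(map(float,sys.argv[1:])); plan(a[0],a[1],a[2],a[3],int(a[4]))
E
python3 p.py 546 -9.5 120 -75.8 7
python3 - <<'E'
from h import *
im,W=world('wrist')
for s in(slice(180,232),slice(402,460)):
    P=W[235:330,s].reshape(-1,3); P=P[P[:,2]>.15]; print(len(P),np.round(np.sort(P[:,2])[[5,50,200]],4), np.round(P[P[:,2]<np.sort(P[:,2])[40]].mean(0),4))
E
```

```text
now [624.4  -0.  244. ] head -10.18 F [-0.2 -0.4 -0.5] tiltx [-0.002  0.   ] op 85.3 t 0.28
[1.77, -1.07, 0.33] 9.4
[1.77, -1.01, 0.5] 9.4
[1.77, -0.91, 0.66] 9.4
[1.77, -0.79, 0.8] 9.4
[1.77, -0.65, 0.92] 9.4
[1.77, -0.49, 1.01] 9.4
[1.77, -0.32, 1.08] 9.4
3352 [0.2432 0.2455 0.2494] [5.812e-01 2.000e-04 2.440e-01]
3816 [0.2429 0.2451 0.2491] [0.6668 0.0007 0.2437]
```

Emit:
drive_tool --rows '[{"jaw": 8.5, "delta_pos": [1.77, -1.07, 0.33], "yaw": 9.4}, {"jaw": 8.5, "delta_pos": [1.77, -1.01, 0.5], "yaw": 9.4}, {"jaw": 8.5, "delta_pos": [1.77, -0.91, 0.66], "yaw": 9.4}, {"jaw": 8.5, "delta_pos": [1.77, -0.79, 0.8], "yaw": 9.4}, {"jaw": 8.5, "delta_pos": [1.77, -0.65, 0.92], "yaw": 9.4}]'

```text
time_s: 0.9
eef_pos: [0.5671, -0.0062, 0.1527]
tcp_rot: [1.912, 0.536, -1.916]
force: [-0.1, 0.6, -0.2]
opening: 0.085
```

```bash
python3 p.py 546 -9.5 80 -75.8 4
```

```text
now [567.1  -6.2 152.7] head -58.76 F [-0.1  0.6 -0.2] tiltx [-0.002  0.   ] op 85.0 t 0.9
[1.82, -0.2, 0.49] 4.3
[1.82, -0.16, 0.5] 4.3
[1.82, -0.12, 0.51] 4.3
[1.82, -0.09, 0.52] 4.3
```

Emit:
drive_tool --rows '[{"jaw": 8.5, "delta_pos": [1.82, -0.2, 0.49], "yaw": 4.3}, {"jaw": 8.5, "delta_pos": [1.82, -0.16, 0.5], "yaw": 4.3}, {"jaw": 8.5, "delta_pos": [1.82, -0.12, 0.51], "yaw": 4.3}, {"jaw": 8.5, "delta_pos": [1.82, -0.09, 0.52], "yaw": 4.3}, {"jaw": 8.5, "delta_pos": [0, 0, 0], "yaw": 0}]'

```text
time_s: 1.52
eef_pos: [0.5424, -0.0094, 0.0753]
tcp_rot: [2.09, 0.247, -2.106]
force: [-0.9, 0.2, 0.5]
opening: 0.085
```

```bash
python3 p.py 546 -9.5 10 -75.8 4
python3 - <<'E'
from h import *
im,d,c=snap('wrist'); cv2.imwrite('pics/w2.png',im[:,:,::-1])
E
```

```text
now [542.4  -9.4  75.3] head -76.61 F [-0.9  0.2  0.5] tiltx [-0.008 -0.   ] op 85.0 t 1.52
[1.63, 0.03, -0.1] -0.2
[1.63, 0.03, -0.1] -0.2
[1.63, 0.03, -0.1] -0.2
[1.63, 0.03, -0.1] -0.2
```

View pics/w2.png

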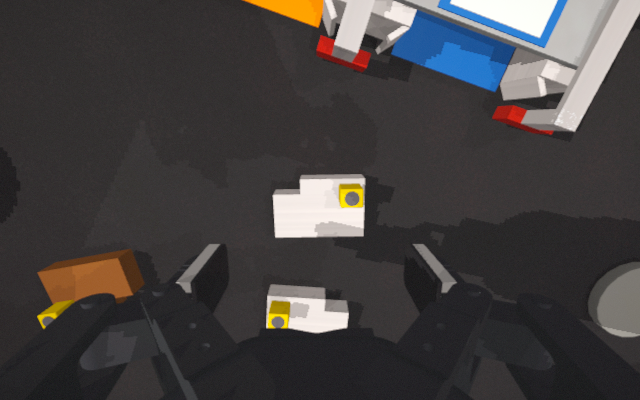

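Bracket right is at (319,207), square and centred between the open fingers at (200,260) and (435,260). Bracket left is behind at (305,308), clear of the fingers. Going down.

Emit:
drive_tool --rows '[{"jaw": 8.5, "delta_pos": [2.0, 0.03, -0.15], "yaw": -0.3}, {"jaw": 8.5, "delta_pos": [2.0, 0.03, -0.15], "yaw": -0.3}, {"jaw": 8.5, "delta_pos": [1.5, 0.03, -0.05], "yaw": -0.2}, {"jaw": 8.5, "delta_pos": [0.4, 0, 0], "yaw": 0}, {"jaw": 8.5, "delta_pos": [0, 0, 0], "yaw": 0}]'

```text
time_s: 2.2
eef_pos: [0.5513, -0.0091, 0.0203]
tcp_rot: [2.087, 0.269, -2.083]
force: [0.4, -0.3, 1.0]
opening: 0.0853
```

```bash
python3 p.py 546 -9.5 10 -75.8 1
```

```text
now [551.3  -9.1  20.3] head -75.34 F [ 0.4 -0.3  1. ] tiltx [0.002 0.001] op 85.3 t 2.2
[1.03, -0.09, 0.52] 0.5
```

Emit:
drive_tool --rows '[{"jaw": 8.5, "delta_pos": [0.6, -0.05, 0.5], "yaw": 0.3}, {"jaw": 8.5, "delta_pos": [0.4, 0, 0], "yaw": 0}, {"jaw": 8.5, "delta_pos": [0, 0, 0], "yaw": 0}]'

```text
time_s: 2.58
eef_pos: [0.5467, -0.0099, 0.011]
tcp_rot: [2.093, 0.263, -2.084]
force: [-0.4, 0.4, -0.2]
opening: 0.0852
```

```bash
python3 p.py 546 -9.5 10 -75.8 1
```

```text
now [546.7  -9.9  11. ] head -75.65 F [-0.4  0.4 -0.2] tiltx [0.004 0.001] op 85.2 t 2.58
[0.1, -0.05, 0.06] 0.1
```

Now close on it.

Emit:
drive_tool --rows '[{"jaw": 5.6, "delta_pos": [0, 0, 0], "yaw": 0}, {"jaw": 5.6, "delta_pos": [0, 0, 0], "yaw": 0}, {"jaw": 5.6, "delta_pos": [0, 0, 0], "yaw": 0}, {"jaw": 5.6, "delta_pos": [0, 0, 0], "yaw": 0}]' --grip_force 20

```text
time_s: 3.08
eef_pos: [0.547, -0.0098, 0.0113]
tcp_rot: [2.093, 0.263, -2.083]
force: [-0.1, -1.0, -1.3]
opening: 0.0596
```

```bash
python3 - <<'E'
from p import *
# grip centre 36 mm before mouth, orange
t=fx(-38,60); print(t); plan(t[0],t[1],11,-95.2,5)
E
```

```text
[629.0918  56.9968]
now [547.   -9.8  11.3] head -75.64 F [-0.1 -1.  -1.3] tiltx [0.004 0.001] op 59.6 t 3.08
[0.01, -0.89, -1.92] 3.9
[0.01, -1.02, -1.86] 3.9
[0.01, -1.14, -1.78] 3.9
[0.01, -1.26, -1.7] 3.9
[0.01, -1.37, -1.61] 3.9
```

Emit:
drive_tool --rows '[{"jaw": 5.6, "delta_pos": [0, -0.7, -1.0], "yaw": 3.9}, {"jaw": 5.6, "delta_pos": [0, -1.0, -1.4], "yaw": 3.9}, {"jaw": 5.6, "delta_pos": [0, -1.1, -1.4], "yaw": 3.9}, {"jaw": 5.6, "delta_pos": [0, -1.1, -1.2], "yaw": 3.9}, {"jaw": 5.6, "delta_pos": [0, -0.8, -0.6], "yaw": 2}]'

```text
time_s: 3.7
eef_pos: [0.5979, 0.0431, 0.0113]
tcp_rot: [-2.189, 0.076, 2.183]
force: [-1.7, -0.8, 1.8]
opening: 0.0597
```

```bash
python3 - <<'E'
from p import *
t=fx(-38,60); plan(t[0],t[1],11,-95.2,3); print(inf(pose()[0][:2]*1000))
E
```

```text
now [597.9  43.1  11.3] head -93.97 F [-1.7 -0.8  1.8] tiltx [ 0.003 -0.   ] op 59.7 t 3.7
[0.01, -0.54, -1.0] 0.4
[0.01, -0.54, -1.0] 0.4
[0.01, -0.55, -1.0] 0.4
(np.float64(-67.77693825652827), np.float64(43.303778271943564))
```

Emit:
drive_tool --rows '[{"jaw": 5.6, "delta_pos": [0, -1.0, -0.6], "yaw": 0.6}, {"jaw": 5.6, "delta_pos": [0, -0.5, -0.8], "yaw": 0.4}, {"jaw": 5.6, "delta_pos": [0, 0, -0.8], "yaw": 0.2}, {"jaw": 5.6, "delta_pos": [0, 0, 0], "yaw": 0}]'

```text
time_s: 4.2
eef_pos: [0.6227, 0.0574, 0.0113]
tcp_rot: [-2.179, 0.097, 2.172]
force: [0.7, -0.8, 0.8]
opening: 0.0591
```

```bash
python3 - <<'E'
from p import *
t=fx(-38,60); plan(t[0],t[1],11,-95.2,1); print(inf(pose()[0][:2]*1000))
im,d,c=snap('wrist'); cv2.imwrite('pics/w3.png',im[:,:,::-1])
E
```

```text
now [622.7  57.4  11.3] head -95.11 F [ 0.7 -0.8  0.8] tiltx [ 0.003 -0.   ] op 59.1 t 4.2
[0.04, -0.02, -0.64] 0.1
(np.float64(-44.418211969738486), np.float64(59.79551300780021))
```

View pics/w3.png

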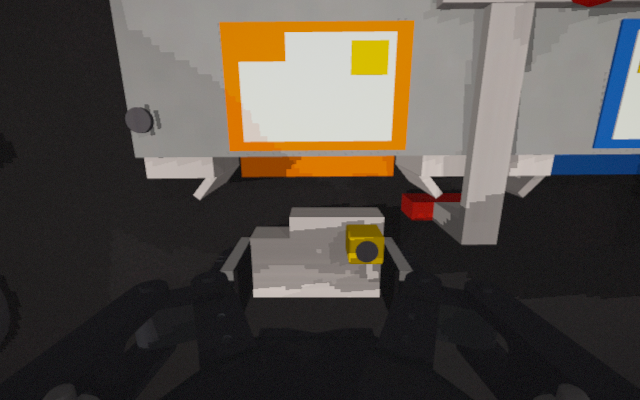

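Emit:
drive_tool --rows '[{"jaw": 5.6, "delta_pos": [0, 0, -0.6], "yaw": 0}, {"jaw": 5.6, "delta_pos": [0, 0, 0], "yaw": 0}, {"jaw": 7.0, "delta_pos": [0, 0, 0], "yaw": 0}, {"jaw": 7.0, "delta_pos": [0, 0, 0], "yaw": 0}, {"jaw": 7.0, "delta_pos": [0, 0, 1.0], "yaw": 0}]'

```text
time_s: 4.88
eef_pos: [0.6184, 0.0567, 0.0112]
tcp_rot: [-2.178, 0.099, 2.172]
force: [0.6, -0.8, -0.1]
opening: 0.0699
```

Emit:
drive_tool --rows '[{"jaw": 7.0, "delta_pos": [0, 0, 1.5], "yaw": 0}, {"jaw": 7.0, "delta_pos": [-0.3, 0, 1.5], "yaw": 0}, {"jaw": 3.0, "delta_pos": [-0.4, 0, 0.3], "yaw": 0}, {"jaw": 3.0, "delta_pos": [0, 0, 0], "yaw": 0}, {"jaw": 3.0, "delta_pos": [0, 0, 0], "yaw": 0}]'

```text
time_s: 5.5
eef_pos: [0.5825, 0.0602, 0.0185]
tcp_rot: [-2.178, 0.097, 2.173]
force: [0.2, -0.1, -1.4]
opening: 0.0301
```

```bash
python3 - <<'E'
from p import *
t=fx(-65,60); plan(t[0],t[1],17,-95.2,1); print(inf(pose()[0][:2]*1000))
im,d,c=snap('wrist'); cv2.imwrite('pics/w4.png',im[:,:,::-1])
im,W=world('wrist');z=W[...,2]
P=W[(z>.012)&(z<.02)&(abs(W[...,0]-.63)<.05)&(abs(W[...,1]-.057)<.034)]*1000
q=(P[:,:2]-O)@np.c_[EX,EY]; k=q[:,0]<-5; q=q[k]; print('bracket in fixture', len(q),np.percentile(q,[1,99],axis=0).round(1))
for lo in(35,50,65,75): 
    s=q[(q[:,1]>lo)&(q[:,1]<lo+10),0]; print(lo,np.percentile(s,2).round(1) if len(s) else None)
E
```

```text
now [582.5  60.2  18.5] head -95.14 F [ 0.2 -0.1 -1.4] tiltx [0.002 0.   ] op 30.1 t 5.5
[0.15, -0.1, -1.97] 0.1
(np.float64(-84.69720735029767), np.float64(58.94774624893645))
bracket in fixture 10511 [[-78.2  30.4]
 [-15.2  88.9]]
35 -78.9
50 -53.8
65 -78.7
75 -77.5
```

Emit:
drive_tool --rows '[{"jaw": 3.0, "delta_pos": [0.1, -0.1, -0.8], "yaw": 0}, {"jaw": 3.0, "delta_pos": [0, 0, -0.8], "yaw": 0}, {"jaw": 3.0, "delta_pos": [0, 0, -0.8], "yaw": 0}, {"jaw": 3.0, "delta_pos": [0, 0, -0.8], "yaw": 0}]'

```text
time_s: 6.05
eef_pos: [0.6169, 0.058, 0.017]
tcp_rot: [-2.177, 0.098, 2.174]
force: [-0.8, 0.7, 0.6]
opening: 0.0303
```

```bash
cat > s.py <<'E'
from p import *
import sys
y=float(sys.argv[1]); p,M,h,o=pose(); a=inf(p[:2]*1000); f=np.array(o['force']); print('fix',np.round(a,1),'z',round(p[2]*1000,1),'head',round(h,2),'Fx',round(f[:2]@EX,2),'Fy',round(f[:2]@EY,2),'Fz',round(f[2],2),'t',round(o['time_s'],2))
E
python3 s.py 60
```

```text
fix [-50.2  59.9] z 17.0 head -95.15 Fx -0.88 Fy 0.65 Fz 0.57 t 6.05
```

Emit:
drive_tool --rows '[{"jaw": 3.0, "delta_pos": [0, 0, -0.7], "yaw": 0}, {"jaw": 3.0, "delta_pos": [0, 0, -0.7], "yaw": 0}, {"jaw": 3.0, "delta_pos": [0, 0, -0.6], "yaw": 0}, {"jaw": 3.0, "delta_pos": [0, 0, 0], "yaw": 0}]'

```text
time_s: 6.55
eef_pos: [0.6389, 0.0558, 0.0168]
tcp_rot: [-2.177, 0.099, 2.173]
force: [0.1, -0.1, -0.2]
opening: 0.0298
```

```bash
python3 s.py 60; python3 - <<'E'
from p import *
im,d,c=snap('wrist'); cv2.imwrite('pics/w5.png',im[:,:,::-1])
E
```

```text
fix [-28.2  59.7] z 16.8 head -95.16 Fx 0.12 Fy -0.04 Fz -0.24 t 6.55
```

View pics/w5.png

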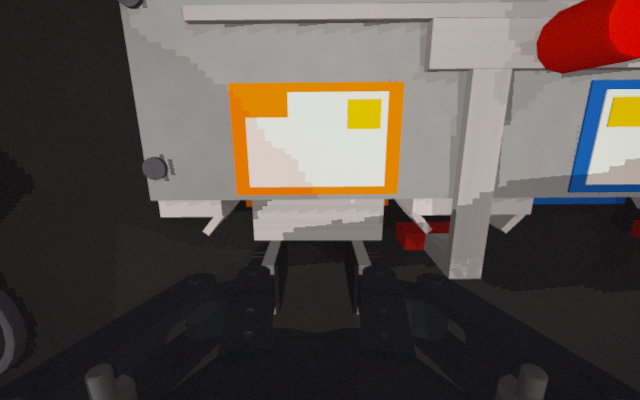

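The bracket is entering the orange bay centred and square (rear edge at row 240, columns 253-383, between the flares at 213 and 418). Advancing in small steps, watching the force.

Emit:
drive_tool --rows '[{"jaw": 3.0, "delta_pos": [0, 0, -0.3], "yaw": 0}, {"jaw": 3.0, "delta_pos": [0, 0, -0.3], "yaw": 0}, {"jaw": 3.0, "delta_pos": [0, 0, -0.2], "yaw": 0}]'

```text
time_s: 6.98
eef_pos: [0.6463, 0.0553, 0.0167]
tcp_rot: [-2.176, 0.098, 2.175]
force: [-1.7, -0.2, 0.2]
opening: 0.0294
```

```bash
python3 s.py 60
```

```text
fix [-20.7  59.8] z 16.7 head -95.15 Fx -1.65 Fy -0.33 Fz 0.19 t 6.97
```

Emit:
drive_tool --rows '[{"jaw": 3.0, "delta_pos": [0, 0, -0.2], "yaw": 0}]'

```text
time_s: 7.1
eef_pos: [0.6484, 0.0551, 0.0167]
tcp_rot: [-2.176, 0.098, 2.175]
force: [-1.8, 0.4, -0.6]
opening: 0.0301
```

Emit:
drive_tool --rows '[{"jaw": 3.0, "delta_pos": [0, 0, -0.2], "yaw": 0}]'

```text
time_s: 7.22
eef_pos: [0.6505, 0.0549, 0.0167]
tcp_rot: [-2.176, 0.098, 2.175]
force: [-0.6, -0.5, -0.2]
opening: 0.0301
```

```bash
python3 s.py 60
```

```text
fix [-16.4  59.9] z 16.7 head -95.15 Fx -0.56 Fy -0.54 Fz -0.19 t 7.22
```

Emit:
drive_tool --rows '[{"jaw": 3.0, "delta_pos": [0, 0, -0.2], "yaw": 0}]'

```text
time_s: 7.35
eef_pos: [0.6526, 0.0547, 0.0167]
tcp_rot: [-2.176, 0.098, 2.175]
force: [-0.3, 0.4, -0.1]
opening: 0.03
```

Emit:
drive_tool --rows '[{"jaw": 3.0, "delta_pos": [0, 0, -0.2], "yaw": 0}]'

```text
time_s: 7.48
eef_pos: [0.6548, 0.0546, 0.0167]
tcp_rot: [-2.176, 0.098, 2.175]
force: [-0.7, -0.2, 0.1]
opening: 0.0301
```

Emit:
drive_tool --rows '[{"jaw": 3.0, "delta_pos": [0, 0, -0.15], "yaw": 0}]'

```text
time_s: 7.6
eef_pos: [0.6561, 0.0545, 0.0167]
tcp_rot: [-2.175, 0.098, 2.176]
force: [-2.8, 0.2, 2.7]
opening: 0.0303
```

Emit:
drive_tool --rows '[{"jaw": 3.0, "delta_pos": [0, 0, -0.15], "yaw": 0}]'

```text
time_s: 7.72
eef_pos: [0.6569, 0.0544, 0.0166]
tcp_rot: [-2.174, 0.098, 2.178]
force: [-6.3, -0.4, 3.9]
opening: 0.0298
```

```bash
python3 s.py 60
```

```text
fix [-10.   59.9] z 16.6 head -95.14 Fx -6.2 Fy -0.94 Fz 3.94 t 7.72
```

Emit:
drive_tool --rows '[{"jaw": 3.0, "delta_pos": [0, 0, -0.12], "yaw": 0}]'

```text
time_s: 7.85
eef_pos: [0.6572, 0.0544, 0.0165]
tcp_rot: [-2.171, 0.098, 2.18]
force: [-7.5, -0.2, 4.9]
opening: 0.0302
```

Emit:
drive_tool --rows '[{"jaw": 3.0, "delta_pos": [0, 0, -0.12], "yaw": 0}]'

```text
time_s: 7.98
eef_pos: [0.6573, 0.0544, 0.0164]
tcp_rot: [-2.168, 0.098, 2.183]
force: [-7.8, 0.7, 5.1]
opening: 0.0299
```

```bash
python3 s.py 60; python3 - <<'E'
from p import *
im,d,c=snap('wrist'); cv2.imwrite('pics/w6.png',im[:,:,::-1])
im,W=world('wrist');z=W[...,2]
P=W[(z>.012)&(z<.02)]*1000; q=(P[:,:2]-O)@np.c_[EX,EY]
q=q[(q[:,1]>45)&(q[:,1]<70)&(q[:,0]>-30)&(q[:,0]<20)]; print(len(q),np.percentile(q[:,0],[1,5,20,80,99]).round(1))
E
```

```text
fix [-9.7 60. ] z 16.4 head -95.13 Fx -7.82 Fy -0.0 Fz 5.14 t 7.97
70 [-21.  -19.7 -17.2  -5.7  -1.3]
```

Emit:
drive_tool --rows '[{"jaw": 3.0, "delta_pos": [-0.05, 0, -0.2], "yaw": 0}]'

```text
time_s: 8.15
eef_pos: [0.6579, 0.0543, 0.0164]
tcp_rot: [-2.165, 0.097, 2.186]
force: [-6.3, 0.3, 2.6]
opening: 0.0299
```

Emit:
drive_tool --rows '[{"jaw": 3.0, "delta_pos": [-0.05, 0, -0.2], "yaw": 0}]'

```text
time_s: 8.28
eef_pos: [0.6583, 0.0543, 0.0164]
tcp_rot: [-2.161, 0.097, 2.19]
force: [-7.9, -0.1, 5.8]
opening: 0.03
```

Emit:
drive_tool --rows '[{"jaw": 3.0, "delta_pos": [-0.05, 0, -0.22], "yaw": 0}]'

```text
time_s: 8.4
eef_pos: [0.6586, 0.0543, 0.0165]
tcp_rot: [-2.156, 0.097, 2.195]
force: [-10.5, -0.2, 6.1]
opening: 0.0301
```

View pics/w6.png

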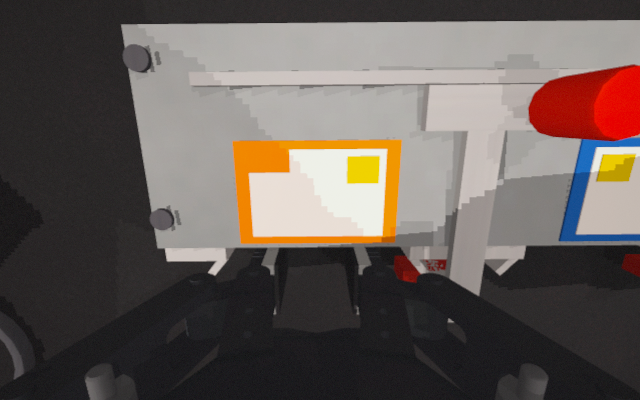

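```bash
python3 - <<'E'
from p import *
p,M,h,o=pose(); print(np.round(p,4),M[:,0].round(4),np.round(o['force'],2),np.round(o['ft_torque'],3)); print(inf(p[:2]*1e3))
im,d,c=snap('wrist'); im,d2,c=snap('side'); im,W=world('wrist'); 
z=W[...,2];Q=(W[...,:2]*1000-O)@np.c_[EX,EY]
# finger points ahead: wrist view columns 240..280, near hood edge
for v in range(236,300,6): print(v,[(round(float(Q[v,u,0]),1),round(float(z[v,u]*1000),1)) for u in (235,250,265,272,300,365,375,390)])
im,W=world('side'); cv2.imwrite('pics/side7.png',im[:,:,::-1])
uv=np.argwhere(np.hypot(W[...,0]-.66,W[...,1]-.06)<.1); r0,c0=uv.min(0); r1,c1=uv.max(0); print(r0,r1,c0,c1)
cv2.imwrite('pics/side7c.png',cv2.resize(im[r0:r1,c0:c1],(0,0),fx=min(4,780/(c1-c0),580/(r1-r0)),fy=min(4,780/(c1-c0),580/(r1-r0)),interpolation=cv2.INTER_CUBIC)[:,:,::-1])
E
```

```text
[0.6586 0.0543 0.0165] [-1.780e-02  6.000e-04 -9.998e-01] [-10.49  -0.16   6.05] [ 0.04   2.032 -0.014]
(np.float64(-8.378128027042651), np.float64(59.949901664645736))
236 [(15.2, 40.5), (15.5, 41.2), (15.4, 41.0), (15.5, 41.3), (15.9, 42.0), (15.9, 42.1), (15.9, 42.1), (15.3, 40.7)]
242 [(12.6, 40.2), (13.3, 41.7), (13.3, 41.7), (13.1, 41.2), (13.2, 41.4), (13.4, 41.8), (13.2, 41.4), (13.2, 41.5)]
248 [(10.4, 40.8), (10.1, 40.1), (10.4, 40.7), (9.9, 39.7), (10.4, 40.7), (10.3, 40.4), (9.9, 39.8), (9.8, 39.5)]
254 [(-12.1, 0.6), (-12.2, 0.5), (2.6, 30.1), (2.6, 30.0), (-12.3, 0.3), (2.8, 30.6), (-1.1, 22.7), (-12.1, 0.7)]
260 [(-16.2, -0.4), (-1.3, 28.0), (2.5, 35.2), (2.6, 35.4), (-15.4, 1.1), (2.8, 35.8), (-1.4, 27.8), (-15.8, 0.3)]
266 [(-19.9, -0.5), (5.3, 45.2), (4.1, 43.0), (2.2, 39.7), (-19.5, 0.0), (2.3, 39.9), (4.9, 44.6), (-19.4, 0.4)]
272 [(-23.3, -0.2), (5.2, 49.4), (4.1, 47.5), (-0.6, 39.4), (-22.6, 1.0), (4.0, 47.3), (4.6, 48.5), (3.6, 46.6)]
278 [(-1.1, 43.0), (4.2, 51.8), (4.1, 51.6), (-0.8, 43.5), (-27.1, -0.4), (3.5, 50.6), (4.5, 52.3), (4.3, 52.0)]
284 [(4.1, 55.5), (4.1, 55.4), (3.9, 55.1), (-3.4, 43.5), (-30.5, 0.1), (4.6, 56.2), (4.2, 55.6), (3.9, 55.2)]
290 [(4.8, 60.0), (4.5, 59.5), (3.9, 58.8), (-4.9, 45.3), (-33.9, 0.7), (3.8, 58.5), (3.8, 58.5), (4.3, 59.3)]
296 [(8.8, 69.2), (10.1, 71.1), (8.4, 68.7), (-7.4, 45.4), (-37.8, 0.6), (9.8, 70.7), (8.9, 69.4), (9.5, 70.2)]
13 247 215 303
```

View pics/side7c.png

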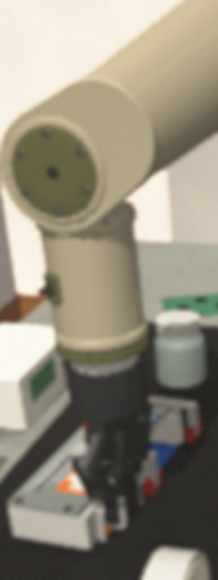

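Emit:
drive_tool --rows '[{"jaw": 3.0, "delta_pos": [-0.05, 0, -0.27], "yaw": 0}]'

```text
time_s: 8.62
eef_pos: [0.6591, 0.0542, 0.0165]
tcp_rot: [-2.151, 0.097, 2.201]
force: [-11.6, -0.8, 7.1]
opening: 0.03
```

```bash
python3 s.py 60
```

```text
fix [-7.9 60. ] z 16.5 head -95.09 Fx -11.51 Fy -1.81 Fz 7.13 t 8.62
```

Emit:
drive_tool --rows '[{"jaw": 3.0, "delta_pos": [-0.05, 0, -0.25], "yaw": 0}]'

```text
time_s: 8.75
eef_pos: [0.6593, 0.0542, 0.0165]
tcp_rot: [-2.145, 0.097, 2.206]
force: [-11.2, -0.8, 7.6]
opening: 0.0302
```

```bash
python3 s.py 60
```

```text
fix [-7.7 60. ] z 16.5 head -95.09 Fx -11.05 Fy -1.85 Fz 7.57 t 8.75
```

Emit:
drive_tool --rows '[{"jaw": 3.0, "delta_pos": [0, 0, 0.5], "yaw": 0}, {"jaw": 3.0, "delta_pos": [0, 0, 1.5], "yaw": 0}, {"jaw": 3.0, "delta_pos": [0, 0, 2.5], "yaw": 0}, {"jaw": 3.0, "delta_pos": [-2.0, 0, 2.5], "yaw": 0}, {"jaw": 6.5, "delta_pos": [-4.0, 0, 1.5], "yaw": 0}]'

```text
time_s: 9.38
eef_pos: [0.5737, 0.0612, 0.0768]
tcp_rot: [-2.145, 0.099, 2.208]
force: [0.6, -0.3, 0.0]
opening: 0.0472
```

```bash
python3 - <<'E'
from p import *
im,d,c=snap('wrist'); cv2.imwrite('pics/w8.png',im[:,:,::-1])
im,W=world('wrist');z=W[...,2]
P=W[(z>.012)&(z<.02)]*1000; q=(P[:,:2]-O)@np.c_[EX,EY]
for lo in (32,42,52,62,72,80):
    s=q[(q[:,1]>lo)&(q[:,1]<lo+8)&(q[:,0]>-30)&(q[:,0]<8),0]; print(lo,len(s),np.percentile(s,[3,20,97]).round(1) if len(s) else None)
a=np.radians(8.8); t=np.array([462.5,-20.5])-5*np.array([np.cos(a),np.sin(a)])
print(t); plan(t[0],t[1],80,-81,7)
E
```

```text
32 234 [-0.6  0.9  7.8]
42 226 [-0.6  1.   7.8]
52 243 [-0.8  0.5  7.7]
62 242 [-0.7  0.6  7.8]
72 249 [-0.9  0.6  7.9]
80 247 [-0.9  0.5  7.8]
[457.55885809 -21.26492918]
now [576.   61.7  83.2] head -95.12 F [ 1.6 -0.2  4.1] tiltx [-0.021  0.001] op 54.2 t 9.43
[0.08, 1.33, 1.58] -2.0
[0.08, 1.28, 1.62] -2.0
[0.08, 1.22, 1.67] -2.0
[0.08, 1.16, 1.71] -2.0
[0.08, 1.1, 1.75] -2.0
[0.08, 1.03, 1.79] -2.0
[0.08, 0.97, 1.82] -2.0
```

Emit:
drive_tool --rows '[{"jaw": 8.5, "delta_pos": [0, 2.0, 2.4], "yaw": -3}, {"jaw": 8.5, "delta_pos": [0, 2.1, 2.9], "yaw": -3.5}, {"jaw": 8.5, "delta_pos": [0, 2.0, 2.9], "yaw": -3.5}, {"jaw": 8.5, "delta_pos": [0, 1.3, 2.2], "yaw": -2.5}, {"jaw": 8.5, "delta_pos": [0, 0, 0], "yaw": 0}]'

```text
time_s: 10.05
eef_pos: [0.4728, -0.0134, 0.0884]
tcp_rot: [2.145, 0.15, -2.16]
force: [-0.3, -0.6, -0.1]
opening: 0.0852
```

```bash
python3 p.py 457.6 -21.2 50 -81 1; python3 - <<'E'
from p import *; from m import white
im,d,c=snap('wrist'); cv2.imwrite('pics/w9.png',im[:,:,::-1])
im,W=world('wrist');z=W[...,2]
m=white(im)&(z>.012)&(z<.019)&(np.hypot(W[...,0]-.4625,W[...,1]+.020)<.045); P=W[m]; r=cv2.minAreaRect((P[:,:2]*1000).astype(np.float32)); print('A',r,len(P))
E
```

```text
now [472.8 -13.4  88.4] head -82.21 F [-0.3 -0.6 -0.1] tiltx [-0.007  0.003] op 85.2 t 10.05
[3.85, 0.58, 1.59] -1.2
A ((463.21917724609375, -20.267127990722656), (40.924774169921875, 60.20670700073242), 9.119597434997559) 3576
```

View pics/w9.png

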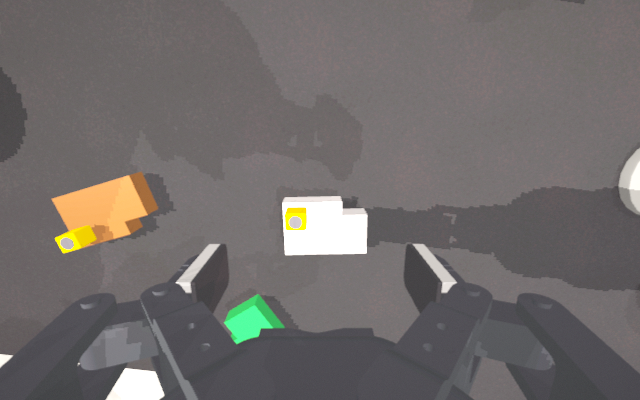

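Left bracket at (325,228), between the fingers; green is well behind at (255,318) and brown to the left. Going down.

Emit:
drive_tool --rows '[{"jaw": 8.5, "delta_pos": [2.0, 0.6, 1.0], "yaw": -1.2}, {"jaw": 8.5, "delta_pos": [2.0, 0.1, 0.4], "yaw": 0}, {"jaw": 8.5, "delta_pos": [1.5, 0, 0], "yaw": 0}, {"jaw": 8.5, "delta_pos": [0.5, 0, 0], "yaw": 0}, {"jaw": 8.5, "delta_pos": [0, 0, 0], "yaw": 0}]'

```text
time_s: 10.72
eef_pos: [0.4664, -0.0185, 0.0282]
tcp_rot: [2.142, 0.175, -2.138]
force: [-0.6, -1.1, 0.3]
opening: 0.0848
```

```bash
python3 p.py 458.3 -21.2 11 -80.9 1
```

```text
now [466.4 -18.5  28.2] head -80.85 F [-0.6 -1.1  0.3] tiltx [0.001 0.004] op 84.8 t 10.72
[1.72, 0.15, 0.85] 0.0
```

Emit:
drive_tool --rows '[{"jaw": 8.5, "delta_pos": [0.8, 0.15, 0.75], "yaw": 0}, {"jaw": 8.5, "delta_pos": [0.7, 0, 0.1], "yaw": 0}, {"jaw": 8.5, "delta_pos": [0.2, 0, 0], "yaw": 0}, {"jaw": 8.5, "delta_pos": [0, 0, 0], "yaw": 0}]'

```text
time_s: 11.22
eef_pos: [0.4587, -0.0213, 0.011]
tcp_rot: [2.144, 0.175, -2.136]
force: [-0.1, 0.6, -0.1]
opening: 0.0855
```

```bash
python3 p.py 458.3 -21.2 11 -80.9 1
```

```text
now [458.7 -21.3  11. ] head -80.85 F [-0.1  0.6 -0.1] tiltx [0.003 0.004] op 85.5 t 11.22
[0.0, -0.02, 0.04] 0.0
```

Emit:
drive_tool --rows '[{"jaw": 5.6, "delta_pos": [0, 0, 0], "yaw": 0}, {"jaw": 5.6, "delta_pos": [0, 0, 0], "yaw": 0}, {"jaw": 5.6, "delta_pos": [0, 0, 0], "yaw": 0}, {"jaw": 5.6, "delta_pos": [0, 0, 0], "yaw": 0}]' --grip_force 20

```text
time_s: 11.72
eef_pos: [0.4591, -0.0212, 0.0114]
tcp_rot: [2.144, 0.176, -2.136]
force: [0.4, 0.6, -0.6]
opening: 0.0597
```

```bash
python3 - <<'E'
from p import *
t=fx(-70,-60); print(t); plan(t[0],t[1],11,-95.2,8)
E
```

```text
[586.351 -59.612]
now [459.1 -21.2  11.4] head -80.85 F [ 0.4  0.6 -0.6] tiltx [0.004 0.004] op 59.7 t 11.72
[0.01, 0.73, -1.49] 1.8
[0.01, 0.68, -1.52] 1.8
[0.01, 0.63, -1.54] 1.8
[0.01, 0.58, -1.56] 1.8
[0.01, 0.53, -1.57] 1.8
[0.01, 0.49, -1.59] 1.8
[0.01, 0.44, -1.6] 1.8
[0.01, 0.38, -1.62] 1.8
```

```bash
python3 - <<'E'
from h import *
im,W=world('scene')
for v,u in((230,181),(251,214),(270,219)): print(np.round(W[v,u],3))
E
```

```text
[ 0.428 -0.324  0.004]
[ 0.54  -0.261  0.008]
[ 0.68  -0.267  0.083]
```

Emit:
drive_tool --rows '[{"jaw": 5.6, "delta_pos": [0, 0.6, -1.2], "yaw": 1.8}, {"jaw": 5.6, "delta_pos": [0, 0.6, -1.5], "yaw": 1.8}, {"jaw": 5.6, "delta_pos": [0, 0.6, -1.5], "yaw": 1.8}]'

```text
time_s: 12.1
eef_pos: [0.5032, -0.0335, 0.0114]
tcp_rot: [2.194, 0.074, -2.189]
force: [-1.0, 0.3, -0.1]
opening: 0.0597
```

```bash
python3 - <<'E'
from p import *
t=fx(-70,-60); plan(t[0],t[1],11,-95.2,5)
E
```

```text
now [503.2 -33.5  11.4] head -86.4 F [-1.   0.3 -0.1] tiltx [0.002 0.005] op 59.7 t 12.1
[0.01, 0.63, -1.63] 1.8
[0.01, 0.58, -1.64] 1.8
[0.01, 0.52, -1.66] 1.8
[0.01, 0.47, -1.68] 1.8
[0.01, 0.42, -1.69] 1.8
```

The bystanders are all clear of the path.

Emit:
drive_tool --rows '[{"jaw": 5.6, "delta_pos": [0, 0.6, -1.5], "yaw": 1.8}, {"jaw": 5.6, "delta_pos": [0, 0.6, -1.6], "yaw": 1.8}, {"jaw": 5.6, "delta_pos": [0, 0.5, -1.6], "yaw": 1.8}, {"jaw": 5.6, "delta_pos": [0, 0.5, -1.4], "yaw": 1.8}, {"jaw": 5.6, "delta_pos": [0, 0.3, -0.8], "yaw": 1.2}]'

```text
time_s: 12.72
eef_pos: [0.5757, -0.0586, 0.0114]
tcp_rot: [-2.174, 0.091, 2.171]
force: [-2.2, 1.4, 4.1]
opening: 0.0597
```

```bash
python3 - <<'E'
from p import *
t=fx(-40,-60); plan(t[0],t[1],11,-95.2,3); print(inf(pose()[0][:2]*1000))
E
```

```text
now [575.7 -58.6  11.4] head -95.15 F [-2.2  1.4  4.1] tiltx [0.001 0.006] op 59.7 t 12.72
[0.02, 0.0, -1.36] 0.0
[0.02, 0.0, -1.36] 0.0
[0.02, 0.0, -1.36] 0.0
(np.float64(-80.72421865853191), np.float64(-59.95220597198326))
```

Emit:
drive_tool --rows '[{"jaw": 5.6, "delta_pos": [0, 0, -1.2], "yaw": 0}, {"jaw": 5.6, "delta_pos": [0, 0, -1.2], "yaw": 0}, {"jaw": 5.6, "delta_pos": [0, 0, -0.8], "yaw": 0}, {"jaw": 5.6, "delta_pos": [0, 0, 0], "yaw": 0}]'

```text
time_s: 13.22
eef_pos: [0.6098, -0.062, 0.0115]
tcp_rot: [-2.174, 0.092, 2.171]
force: [2.1, -0.4, 0.5]
opening: 0.0595
```

```bash
python3 s.py -60; python3 - <<'E'
from p import *
im,d,c=snap('wrist'); cv2.imwrite('pics/w10.png',im[:,:,::-1])
E
```

```text
fix [-46.5 -60.2] z 11.5 head -95.16 Fx 2.17 Fy -0.16 Fz 0.45 t 13.22
```

View pics/w10.png

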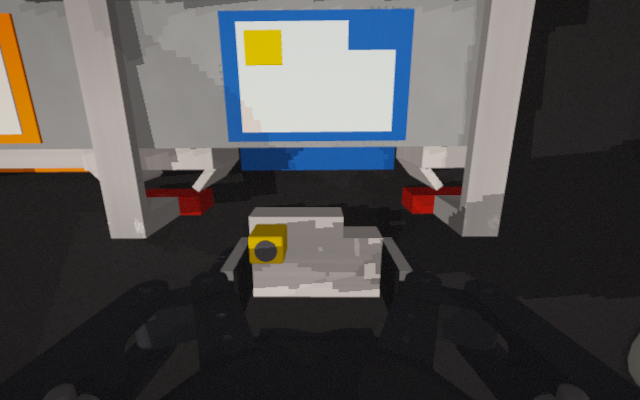

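Left bracket is square, centred on column 316 against the blue liner's 318. The teeth at (180,200) and (432,200) lie beside its path. Same release and push as before.

Emit:
drive_tool --rows '[{"jaw": 5.6, "delta_pos": [0, 0, -0.7], "yaw": 0}, {"jaw": 5.6, "delta_pos": [0, 0, 0], "yaw": 0}, {"jaw": 7.0, "delta_pos": [0, 0, 0], "yaw": 0}, {"jaw": 7.0, "delta_pos": [0, 0, 0], "yaw": 0}, {"jaw": 7.0, "delta_pos": [0, 0, 1.0], "yaw": 0}]'

```text
time_s: 13.9
eef_pos: [0.6059, -0.0616, 0.0111]
tcp_rot: [-2.173, 0.092, 2.172]
force: [0.4, 0.4, -0.4]
opening: 0.0698
```

Emit:
drive_tool --rows '[{"jaw": 7.0, "delta_pos": [0, 0, 1.5], "yaw": 0}, {"jaw": 7.0, "delta_pos": [-0.3, 0, 1.5], "yaw": 0}, {"jaw": 3.0, "delta_pos": [-0.4, 0, 0.3], "yaw": 0}, {"jaw": 3.0, "delta_pos": [0, 0, 0], "yaw": 0}, {"jaw": 3.0, "delta_pos": [0, 0, 0], "yaw": 0}]'

```text
time_s: 14.52
eef_pos: [0.5698, -0.0583, 0.0183]
tcp_rot: [-2.172, 0.092, 2.173]
force: [0.8, -0.4, -0.1]
opening: 0.0302
```

```bash
python3 s.py -60;  python3 - <<'E'
from p import *
t=fx(-50,-60); plan(t[0],t[1],17,-95.2,4)
E
```

```text
fix [-86.6 -60.2] z 18.3 head -95.16 Fx 0.87 Fy -0.28 Fz -0.14 t 14.53
now [569.8 -58.3  18.3] head -95.16 F [ 0.8 -0.4 -0.1] tiltx [-0.     0.006] op 30.2 t 14.53
[0.03, -0.0, -0.91] 0.0
[0.03, -0.0, -0.91] 0.0
[0.03, -0.0, -0.91] 0.0
[0.03, -0.0, -0.91] 0.0
```

Emit:
drive_tool --rows '[{"jaw": 3.0, "delta_pos": [0.1, 0, -0.8], "yaw": 0}, {"jaw": 3.0, "delta_pos": [0, 0, -0.8], "yaw": 0}, {"jaw": 3.0, "delta_pos": [0, 0, -0.8], "yaw": 0}, {"jaw": 3.0, "delta_pos": [0, 0, -0.8], "yaw": 0}, {"jaw": 3.0, "delta_pos": [0, 0, -0.8], "yaw": 0}]'

```text
time_s: 15.15
eef_pos: [0.6126, -0.0622, 0.0166]
tcp_rot: [-2.171, 0.092, 2.174]
force: [-1.7, 0.8, 1.5]
opening: 0.0297
```

Emit:
drive_tool --rows '[{"jaw": 3.0, "delta_pos": [0, 0, -0.7], "yaw": 0}, {"jaw": 3.0, "delta_pos": [0, 0, -0.5], "yaw": 0}, {"jaw": 3.0, "delta_pos": [0, 0, -0.3], "yaw": 0}]'

```text
time_s: 15.52
eef_pos: [0.6288, -0.0638, 0.0163]
tcp_rot: [-2.171, 0.092, 2.175]
force: [-1.0, 0.1, 1.6]
opening: 0.03
```

```bash
python3 s.py -60
```

```text
fix [-27.4 -60.3] z 16.3 head -95.16 Fx -1.04 Fy -0.04 Fz 1.6 t 15.53
```

Emit:
drive_tool --rows '[{"jaw": 3.0, "delta_pos": [0, 0, -0.3], "yaw": 0}, {"jaw": 3.0, "delta_pos": [0, 0, -0.2], "yaw": 0}]'

```text
time_s: 15.78
eef_pos: [0.634, -0.0642, 0.0163]
tcp_rot: [-2.171, 0.092, 2.175]
force: [0.1, 0.4, 0.9]
opening: 0.0297
```

Emit:
drive_tool --rows '[{"jaw": 3.0, "delta_pos": [0, 0, -0.2], "yaw": 0}]'

```text
time_s: 15.9
eef_pos: [0.6359, -0.0644, 0.0163]
tcp_rot: [-2.17, 0.092, 2.175]
force: [-2.0, 0.9, 0.5]
opening: 0.0299
```

Emit:
drive_tool --rows '[{"jaw": 3.0, "delta_pos": [0, 0, -0.2], "yaw": 0}]'

```text
time_s: 16.02
eef_pos: [0.638, -0.0645, 0.0163]
tcp_rot: [-2.17, 0.092, 2.175]
force: [-1.8, -0.2, 0.5]
opening: 0.03
```

Emit:
drive_tool --rows '[{"jaw": 3.0, "delta_pos": [0, 0, -0.2], "yaw": 0}]'

```text
time_s: 16.15
eef_pos: [0.6401, -0.0647, 0.0163]
tcp_rot: [-2.17, 0.092, 2.175]
force: [-1.6, 0.7, 0.0]
opening: 0.0299
```

```bash
python3 s.py -60
```

```text
fix [-16.  -60.2] z 16.3 head -95.16 Fx -1.68 Fy 0.55 Fz 0.01 t 16.15
```

Emit:
drive_tool --rows '[{"jaw": 3.0, "delta_pos": [0, 0, -0.2], "yaw": 0}]'

```text
time_s: 16.27
eef_pos: [0.6422, -0.0649, 0.0163]
tcp_rot: [-2.17, 0.092, 2.175]
force: [-1.4, 0.3, 0.6]
opening: 0.0299
```

Emit:
drive_tool --rows '[{"jaw": 3.0, "delta_pos": [0, 0, -0.2], "yaw": 0}]'

```text
time_s: 16.4
eef_pos: [0.6443, -0.0651, 0.0163]
tcp_rot: [-2.17, 0.092, 2.175]
force: [-2.1, -0.2, 1.0]
opening: 0.0302
```

Emit:
drive_tool --rows '[{"jaw": 3.0, "delta_pos": [0, 0, -0.2], "yaw": 0}]'

```text
time_s: 16.52
eef_pos: [0.6457, -0.0652, 0.0162]
tcp_rot: [-2.168, 0.091, 2.177]
force: [-5.9, 0.5, 4.9]
opening: 0.03
```

Emit:
drive_tool --rows '[{"jaw": 3.0, "delta_pos": [0, 0, -0.2], "yaw": 0}]'

```text
time_s: 16.65
eef_pos: [0.6466, -0.0653, 0.016]
tcp_rot: [-2.165, 0.091, 2.18]
force: [-9.3, 1.7, 6.1]
opening: 0.0298
```

```bash
python3 s.py -60
```

```text
fix [ -9.5 -60.2] z 16.0 head -95.16 Fx -9.42 Fy 0.82 Fz 6.14 t 16.65
```

Emit:
drive_tool --rows '[{"jaw": 3.0, "delta_pos": [-0.05, 0, -0.25], "yaw": 0}]'

```text
time_s: 16.77
eef_pos: [0.6473, -0.0654, 0.0161]
tcp_rot: [-2.16, 0.091, 2.184]
force: [-9.1, 0.3, 4.8]
opening: 0.0296
```

Emit:
drive_tool --rows '[{"jaw": 3.0, "delta_pos": [-0.05, 0, -0.25], "yaw": 0}]'

```text
time_s: 16.9
eef_pos: [0.6477, -0.0654, 0.0161]
tcp_rot: [-2.155, 0.09, 2.189]
force: [-11.4, 0.6, 7.2]
opening: 0.0302
```

```bash
python3 s.py -60
```

```text
fix [ -8.4 -60.2] z 16.1 head -95.17 Fx -11.46 Fy -0.4 Fz 7.2 t 16.9
```

Emit:
drive_tool --rows '[{"jaw": 3.0, "delta_pos": [-0.05, 0, -0.25], "yaw": 0}]'

```text
time_s: 17.02
eef_pos: [0.6479, -0.0654, 0.0161]
tcp_rot: [-2.149, 0.09, 2.194]
force: [-11.8, 1.2, 8.6]
opening: 0.03
```

```bash
python3 s.py -60
```

```text
fix [ -8.2 -60.2] z 16.1 head -95.18 Fx -11.9 Fy 0.1 Fz 8.56 t 17.02
```

Emit:
drive_tool --rows '[{"jaw": 3.0, "delta_pos": [0, 0, 0.5], "yaw": 0}, {"jaw": 3.0, "delta_pos": [0, 0, 1.5], "yaw": 0}, {"jaw": 3.0, "delta_pos": [0, 0, 2.5], "yaw": 0}, {"jaw": 2.0, "delta_pos": [-2.0, 0, 2.5], "yaw": 0}, {"jaw": 0, "delta_pos": [-4.0, 0, 1.0], "yaw": 0}]'

```text
time_s: 17.65
eef_pos: [0.5667, -0.0584, 0.0758]
tcp_rot: [-2.147, 0.09, 2.196]
force: [0.9, -0.9, 0.7]
opening: 0.0031
```

```bash
python3 - <<'E'
from p import *; from m import hsv
im,d,c=snap('wrist'); cv2.imwrite('pics/w11.png',im[:,:,::-1])
im,W=world('wrist');z=W[...,2]; H=hsv(im)
P=W[(z>.012)&(z<.02)]*1000; q=(P[:,:2]-O)@np.c_[EX,EY]
for lo in (-88,-78,-68,-58,-48,-38,40,52,60):
    s=q[(q[:,1]>lo)&(q[:,1]<lo+8)&(q[:,0]>-30)&(q[:,0]<8),0]; print(lo,len(s),np.percentile(s,[3,20,97]).round(1) if len(s) else None)
red=((H[...,0]<6)|(H[...,0]>174))&(H[...,1]>150)&(z>.067)&(z<.075); P=W[red]*1000
print('knob',len(P),P.mean(0).round(1),inf(P.mean(0)[:2]),P.min(0).round(1),P.max(0).round(1))
t=fx(58,-50); plan(t[0],t[1],110,-95.2,4)
E
```

```text
-88 229 [-0.8  0.9  7.8]
-78 233 [-0.8  0.7  7.9]
-68 231 [-1.   0.4  7.9]
-58 244 [-1.   0.4  7.8]
-48 242 [-1.1  0.4  7.9]
-38 248 [-1.2  0.4  7.8]
40 225 [-0.5  0.9  7.9]
52 224 [-0.6  0.9  7.6]
60 224 [-0.7  1.   7.6]<stdin>:8: RuntimeWarning: Mean of empty slice.
  ret = um.true_divide(
Traceback (most recent call last):
ValueError: zero-size array to reduction operation minimum which has no identity
```

```bash
python3 - <<'E'
from p import *
t=fx(58,-55); print(t); plan(t[0],t[1],105,-95.2,4)
E
```

```text
[714.2792 -66.2293]
now [569.7 -59.   82.2] head -95.19 F [ 2.5 -0.8  3.8] tiltx [-0.014  0.008] op 0.1 t 17.7
[-0.62, -0.15, -3.61] 0.0
[-0.62, -0.15, -3.61] 0.0
[-0.62, -0.15, -3.61] 0.0
[-0.62, -0.15, -3.61] 0.0
```

Emit:
drive_tool --rows '[{"jaw": 0, "delta_pos": [-1.8, 0, -1.5], "yaw": 0}, {"jaw": 0, "delta_pos": [-0.6, 0, -3.5], "yaw": 0}, {"jaw": 0, "delta_pos": [0, 0, -3.5], "yaw": 0}, {"jaw": 0, "delta_pos": [0, 0, -3.5], "yaw": 0}, {"jaw": 0, "delta_pos": [0, 0, 0], "yaw": 0}]'

```text
time_s: 18.32
eef_pos: [0.6962, -0.0702, 0.1095]
tcp_rot: [-2.169, 0.089, 2.174]
force: [0.2, 0.6, -0.9]
opening: -0.0002
```

```bash
python3 - <<'E'
from p import *; from m import hsv
im,d,c=snap('wrist'); cv2.imwrite('pics/w12.png',im[:,:,::-1])
im,W=world('wrist');z=W[...,2]; H=hsv(im)
red=((H[...,0]<6)|(H[...,0]>174))&(H[...,1]>150)&(z>.05)&(z<.08); P=W[red]*1000
if len(P): print('knob',len(P),P.mean(0).round(1),P.min(0).round(1),P.max(0).round(1))
t=fx(58,-52); plan(t[0],t[1],68,-95.2,2)
E
```

```text
knob 852 [721.3 -28.3  67.2] [711.7 -35.4  50. ] [729.  -18.8  72. ]
now [695.2 -70.3 109.6] head -95.17 F [-0.3  0.4 -0.6] tiltx [-0.002  0.008] op 0.1 t 18.38
[2.08, -0.42, -0.94] 0.0
[2.08, -0.42, -0.94] 0.0
```

View pics/w12.png

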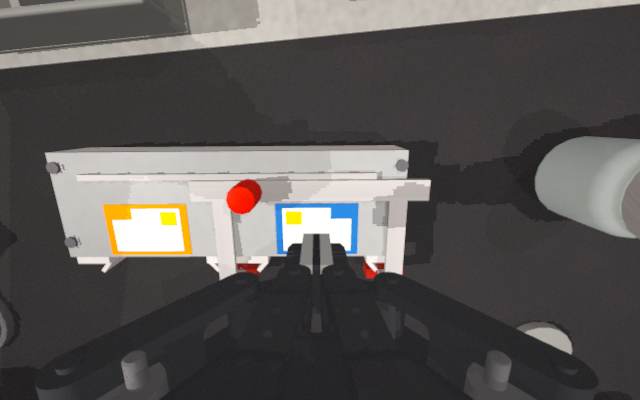

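Knob at (242,197) is free to the left of the fingertips at (316,240). Descending beside it.

Emit:
drive_tool --rows '[{"jaw": 0, "delta_pos": [0.8, -0.2, -1.7], "yaw": 0}, {"jaw": 0, "delta_pos": [1.5, -0.2, -0.4], "yaw": 0}, {"jaw": 0, "delta_pos": [1.5, 0, 0], "yaw": 0}, {"jaw": 0, "delta_pos": [0.3, 0, 0], "yaw": 0}, {"jaw": 0, "delta_pos": [0, 0, 0], "yaw": 0}]'

```text
time_s: 19.0
eef_pos: [0.714, -0.0681, 0.0665]
tcp_rot: [-2.167, 0.09, 2.175]
force: [-0.0, -0.8, 0.3]
opening: -0.0001
```

```bash
python3 s.py -60;  python3 - <<'E'
from p import *
t=fx(59,-40); plan(t[0],t[1],68,-95.2,1)
E
```

```text
fix [ 57.8 -56.9] z 66.5 head -95.22 Fx 0.04 Fy -0.78 Fz 0.28 t 19.0
now [714.  -68.1  66.5] head -95.22 F [-0.  -0.8  0.3] tiltx [-0.003  0.008] op -0.1 t 19.0
[-0.14, -1.69, -0.11] -0.0
```

Emit:
drive_tool --rows '[{"jaw": 0, "delta_pos": [-0.1, -1.2, -0.1], "yaw": 0}, {"jaw": 0, "delta_pos": [0, -0.8, 0], "yaw": 0}, {"jaw": 0, "delta_pos": [0, -0.8, 0], "yaw": 0}, {"jaw": 0, "delta_pos": [0, -0.8, 0], "yaw": 0}]'

```text
time_s: 19.5
eef_pos: [0.7185, -0.0317, 0.0691]
tcp_rot: [-2.168, 0.094, 2.174]
force: [-0.3, -1.9, -1.2]
opening: -0.0001
```

```bash
python3 s.py -60
```

```text
fix [ 59.1 -20.2] z 69.1 head -95.31 Fx -0.15 Fy -1.92 Fz -1.2 t 19.5
```

Emit:
drive_tool --rows '[{"jaw": 0, "delta_pos": [0, -0.7, 0], "yaw": 0}, {"jaw": 0, "delta_pos": [0, -0.5, 0], "yaw": 0}]'

```text
time_s: 19.75
eef_pos: [0.7196, -0.0188, 0.0691]
tcp_rot: [-2.168, 0.094, 2.174]
force: [-0.9, -2.7, -1.1]
opening: 0.0001
```

```bash
python3 s.py -60
```

```text
fix [59.  -7.3] z 69.1 head -95.3 Fx -0.65 Fy -2.76 Fz -1.06 t 19.75
```

Steps of 2 mm now, until the force rises at the stop.

Emit:
drive_tool --rows '[{"jaw": 0, "delta_pos": [0, -0.2, 0], "yaw": 0}]'

```text
time_s: 19.88
eef_pos: [0.7198, -0.0163, 0.0691]
tcp_rot: [-2.168, 0.093, 2.175]
force: [-0.7, -2.8, -1.3]
opening: -0.0001
```

Emit:
drive_tool --rows '[{"jaw": 0, "delta_pos": [0, -0.2, 0], "yaw": 0}]'

```text
time_s: 20.0
eef_pos: [0.72, -0.0144, 0.0691]
tcp_rot: [-2.168, 0.093, 2.174]
force: [-0.1, -1.5, -0.5]
opening: -0.0002
```

Emit:
drive_tool --rows '[{"jaw": 0, "delta_pos": [0, -0.2, 0], "yaw": 0}]'

```text
time_s: 20.12
eef_pos: [0.72, -0.0138, 0.0691]
tcp_rot: [-2.168, 0.096, 2.175]
force: [-0.4, -6.4, -1.4]
opening: 0.0004
```

Emit:
drive_tool --rows '[{"jaw": 0, "delta_pos": [0, -0.2, 0], "yaw": 0}]'

```text
time_s: 20.25
eef_pos: [0.72, -0.0138, 0.0691]
tcp_rot: [-2.168, 0.101, 2.175]
force: [-0.9, -6.1, -0.7]
opening: -0.0001
```

```bash
python3 s.py -60
```

```text
fix [58.9 -2.2] z 69.1 head -95.44 Fx -0.36 Fy -6.13 Fz -0.73 t 20.25
```

Emit:
drive_tool --rows '[{"jaw": 0, "delta_pos": [0, -0.4, 0], "yaw": 0}, {"jaw": 0, "delta_pos": [0, -0.4, 0], "yaw": 0}]'

```text
time_s: 20.5
eef_pos: [0.72, -0.0136, 0.0692]
tcp_rot: [-2.167, 0.117, 2.177]
force: [-2.0, -9.2, -0.3]
opening: -0.0001
```

```bash
python3 s.py -60
```

```text
fix [58.9 -2.1] z 69.2 head -95.82 Fx -1.16 Fy -9.38 Fz -0.35 t 20.5
```

Emit:
drive_tool --rows '[{"jaw": 0, "delta_pos": [0, 0.8, 0], "yaw": 0}, {"jaw": 0, "delta_pos": [0, 1.5, 0], "yaw": 0}, {"jaw": 0, "delta_pos": [-3, 0.5, 0.5], "yaw": 0}, {"jaw": 0, "delta_pos": [-4, 0, 3], "yaw": 0}, {"jaw": 0, "delta_pos": [-4, 0, 4], "yaw": 0}]'

```text
time_s: 21.12
eef_pos: [0.6412, -0.0352, 0.1782]
tcp_rot: [-2.161, 0.114, 2.181]
force: [1.2, 0.7, -0.1]
opening: -0.0002
```

Emit:
drive_tool --rows '[{"jaw": 0, "delta_pos": [0, 0, 4], "yaw": 0}, {"jaw": 0, "delta_pos": [0, 0, 3], "yaw": 0}, {"jaw": 0, "delta_pos": [0, 0, 0], "yaw": 0}]'

```text
time_s: 21.5
eef_pos: [0.5702, -0.0291, 0.1848]
tcp_rot: [-2.17, 0.11, 2.168]
force: [-0.5, 0.6, -0.5]
opening: -0.0004
```

```bash
python3 - <<'E'
from p import *; from m import hsv
im,d,c=snap('wrist'); cv2.imwrite('pics/w13.png',im[:,:,::-1])
im,W=world('wrist');z=W[...,2]; H=hsv(im)
red=((H[...,0]<6)|(H[...,0]>174))&(H[...,1]>150); P=W[red&(z>.067)&(z<.08)]*1000
if len(P): print('knob',P.mean(0).round(1),inf(P.mean(0)[:2]))
T=W[red&(z>.016)&(z<.024)]*1000; q=(T[:,:2]-O)@np.c_[EX,EY]
for s in(q[q[:,1]<0],q[q[:,1]>0]):
    if len(s): print('tooth',s.min(0).round(1),s.max(0).round(1))
P=W[(z>.012)&(z<.02)]*1000; q=(P[:,:2]-O)@np.c_[EX,EY]
for lo in (-60,-45,-35,65,75):
    s=q[(q[:,1]>lo)&(q[:,1]<lo+8)&(q[:,0]>-13)&(q[:,0]<8),0]; print(lo,len(s),np.percentile(s,[3,20,97]).round(1) if len(s) else None)
E
```

```text
knob [719.4   8.3  69.6] (np.float64(56.3050943823661), np.float64(19.69100793952963))
tooth [-19.4 -94.8] [-11.8 -65. ]
tooth [-20.4  24.7] [-12.4  54.7]
-60 80 [-0.6  1.   7.5]
-45 87 [-1.2  0.5  7.6]
-35 66 [-1.2  0.6  7.8]
65 86 [-0.8  0.9  7.3]
75 84 [-0.8  0.6  7.4]
```

View pics/w13.png

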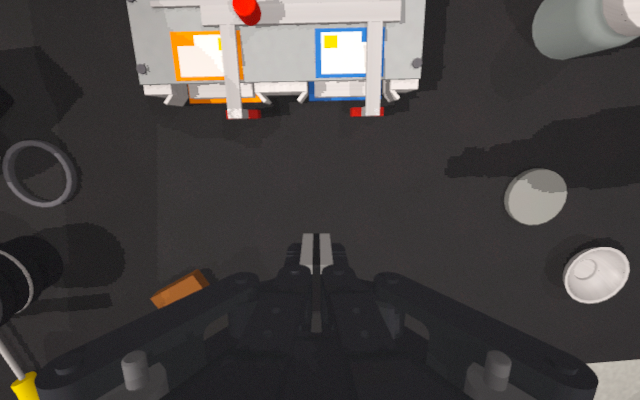

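The lock is at its stop: the knob is at fixture y = 19.7 mm and the teeth at y = -80 and 40 mm, across both mouths. Handing in.

```bash
python3 -c "
from h import *
print(arm.finish_job(), get_obs()['time_s'])"
```

```text
the job is handed in; nothing more can be done
the job is handed in; nothing more can be done
```

Both brackets are sorted and locked in, and the job is handed in at about 21.6 s of the 72 s allowed.

- **Brackets:** I slid the right-hand bracket into the orange bay and the left-hand one into the blue bay, flat on the bench. I pressed each in with the two fingers behind its rear edge. The force stayed at about 1–2 N, then rose steadily over the last 4 mm or so to about 11–12 N, and I backed off.
- **Lock:** I pushed the red knob until it stopped moving, with the force at about 9 N.
- **Final check:** The last wrist picture put the knob at fixture y = 19.7 mm and the teeth centred at y = -80 and 40 mm, which means full travel. Both brackets' rear edges are square, about 1 mm outside the mouth plane and behind the teeth. The gripper is clear of everything.
- **What didn't quite fit:**
  - Both buffers met their bracket at nearly the same depth. I checked with the depth picture during the first (right-hand) press that the fingers were about 4 mm short of the hood, so that contact was the buffer. I did not repeat it for the left-hand press, which had the same force rise and final depth.
  - While pressing, the tool tilted by about 1° and felt 7–9 N upward.
  - The final picture did not show the green look-alike and showed only part of the brown one, but the arm never came near either.

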